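# Loosen the left-hand disc nut of a clamped angle grinder

### The arm

A 6-joint arm with a two-finger parallel gripper is mounted at the origin on the work surface. World frame = base frame: x ahead of the robot, y to its left, z up, the work surface at z = 0. Lengths are in mm, angles in rad, forces in N, time in s.
With the tool pointing down it reaches from about 300 to 775 mm from the base axis. Payload 14.6 kg.
Tool frame: the origin (TCP) lies between the finger pads; the fingertips stand 17 mm ahead of it and the grasp point (between the pads) lies 2 mm behind it (manip.tip_reach is the distance from the TCP to the fingertips, in mm); z points along the fingers, y is the line along which they close (so a half turn about z gives the same grasp; the last joint's range is limited). The gripper opens to 94 mm and grips with 3 to 60 N. Pads are 16 mm wide; open, the fingers measure 119 mm over their backs; the gripper's body (75 mm by 177 mm) begins 78 mm behind the grasp point.
Start: joints at [1.271, 0.3, 1.521, -0, 1.321, -0.067], TCP at [126.885, 535.154, 222.446] pointing down, gripper open.
Joint ranges: [-3.03, 3.03], [-0.79, 2.21], [0.23, 2.52], [-1.04, 4.18], [0, 3.07], [-2.55, 2.55]. Speed limits (rad/s): [2.22, 2.22, 2.57, 3.14, 3.14, 3.14].

### API

Orientations are given as [roll, pitch, yaw] about the fixed x, y, z axes, in that order (R = Rz(yaw) Ry(pitch) Rx(roll)).
In Python, from cell import manip, viewer gives the robot as it stands.
- The arm moves only by the tool apply_moves, never from a script. Its argument "moves" is a list of rows, each a list of 3 entries, a list of its own where there are three numbers: the shift along the tool's x, y, z each as a share of 0.25 m, from -1 to 1, then the turn, a rotation vector about the tool's x, y, z each as a share of pi rad, from -1 to 1, then the closure, from 0 (fully open) to 1 (shut). In form: [[[dx, dy, dz], [wx, wy, wz], grip], ...]. A call has 1 to 12 rows; each row is the pose to reach, as a shift and turn from the pose commanded when the call began, along the tool's axes at that moment, turning the shorter way round; what a row does not reach only later rows make up. A row lasts 1/12 s, in which the tool goes at most 41.7 mm and 7.16 degrees, less where a joint would pass 70% of its speed; a pose out of reach is approached as far as the arm can. A call with a number of a shift or a turn outside -1 to 1 is refused whole. A call with a gripper value outside its range is refused whole. The fingers move at their own pace and stop on an object; "squeeze" is the grip in N (left out, the last holds). Time passes only in rows, so rows that repeat a pose let the fingers close. It gives the time, the measured TCP pose, the force, the opening and the grip force at its end, in the units of the state.
- manip.read_state(): the state, without advancing time (a new reading comes with each control period).
- viewer.camera(name): name is "side" or "top" or "wrist"; returns the picture (384x512x3 uint8, blue, green, red); there is no depth.
- viewer.camera_info(name): a dict with "camera_matrix" (3x3 intrinsics, pixels), "R" (3x3) and "t" (3): a world point X has camera coordinates R X + t. Camera axes: x right, y down, z forward; pixel columns grow to the right and rows downward; lengths in mm; the calibration is good to about 2 mm. A picture is of the moment at which its call begins: read the wrist's pose just before it. camera_info takes no time and is no camera call; for the wrist camera it gives the pose at the moment of the call.
- manip.sign_off(): hands the job in; it is judged then, once.
The state is a dict: "clock": time; "joints": joint angles; "qd": joint speeds; "effort": joint torques, N m; "eef_pos": TCP position; "eef_rot": TCP orientation; "wrist_force": force on the tool from outside, world axes, zero at the start; "moment": the same for the moment, N m; "finger_gap": finger opening in mm; "finger_force": force on a finger pad.
Only numpy, scipy, OpenCV 4.12 (cv2) and the standard library are available. Lean on these libraries where they do the work, as an engineer would, in place of code of your own. Each camera call takes 0.05 s, during which the arm holds its last target. There are 200 camera calls.

### The job

The worn disc on the angle grinder with the orange wing nut is due for changing. That nut has a left-hand thread, so loosen it by turning it clockwise, seen from above, by about 60 degrees (a sixth of a turn), and then let go. Leave the other grinder's black wing nut as it is.

Things in the scene. Friction and masses are not known exactly. Their poses are not given: they have to be found in the camera images.
- left_nut (a joint): Angle of the ORANGE wing nut (left-hand thread), rad. About 0 at the start (tight); grows as the nut turns CLOCKWISE seen from above, which loosens it; negative is tighter, thread ends at -0.35. Turns up to 2.6 against a steady friction of 0.12 N m and stays where left; it does not rise. Disc, spindle and grinder are locked to the bench.
- left_nut_grip (a point): Grip point of the orange wing nut, on its upright axis, 12 mm below its top, 120 mm above the bench. Its wing, a bar 46 long x 14 thick x 36 mm tall, stands on a flange 40 mm across, 8 thick, over a flat brown disc 125 mm across, 35 mm below this point. x along the bar, y across it, z up; turns with the nut. The blue grinder lies lower (86 mm), motor away from the robot.
- right_nut (a joint): Angle of the BLACK wing nut (ordinary thread) on the second, otherwise identical blue grinder, rad; 0 at the start, grows clockwise seen from above. To be left as it is.
- right_nut_grip (a point): The same point on the black wing nut, on the axis 12 mm below its top; same sizes and axes as the orange nut. The two grinders stand left and right on the bench, either way round.

How it is judged:
By the outcome, as a careful person would: the job done as asked, in the order asked, and still so for the second after the job is handed in, with the robot touching nothing.
It also fails if it takes over 32 s, if anything falls off the work surface, if the arm or the gripper's body presses on something with over 40 N, if the wrist force passes 120 N, or if a joint passes its speed limit or range.

## Working session

There is one attempt and no reset: what is moved stays moved. The work goes in short steps, Python scripts to look and compute and a tool call to move; the robot and the scene stay as the last step left them, time stands still between calls to the robot, and variables do not carry over. Pictures are saved under pics/ and viewed, at most 10 in all, crops included, and the job is handed in when it is done.

Besides the shell and the picture viewer there is one more tool, called after "Request:" by a JSON object that holds its "name" and its "arguments", one argument or row to a line. apply_moves: Moves the arm, as the interface text tells. Shift numbers are shares of 0.25 m and turn numbers shares of pi rad, none past 1 either way. Its arguments: {"type":"object","properties":{"moves":{"type":"array"},"squeeze":{"type":"number"}},"required":["moves"]}

```bash
mkdir -p pics; python3 - <<'E'
from cell import manip, viewer
import cv2
s=manip.read_state();print({k:s[k] for k in('clock','eef_pos','eef_rot','finger_gap','wrist_force')})
t=viewer.camera('top');d=viewer.camera('side')
cv2.imwrite('pics/top.png',t);cv2.imwrite('pics/side.png',d)
for n in('top','side'):print(viewer.camera_info(n))
E
```

```text
{'clock': 0.0, 'eef_pos': array([126.79871167, 534.93164733, 221.90672139]), 'eef_rot': array([-3.14044820e+00, -7.52237198e-05,  2.90883262e+00]), 'finger_gap': 94.02265775712053, 'wrist_force': array([-0.19609912,  0.31913153, -0.36676376])}
{'camera_matrix': array([[413.47369211,   0.        , 261.51134012],
       [  0.        , 413.47369211, 196.81119542],
       [  0.        ,   0.        ,   1.        ]]), 'R': array([[-0.00830276, -0.99980545,  0.01789207],
       [-0.98826794,  0.00547551, -0.15263192],
       [ 0.15250426, -0.01894943, -0.98812113]]), 't': array([ -8.30961163, 541.39789   , 955.30974895])}
{'camera_matrix': array([[363.39498948,   0.        , 259.84192521],
       [  0.        , 363.39498948, 188.3350377 ],
       [  0.        ,   0.        ,   1.        ]]), 'R': array([[ 0.95351865, -0.30110382, -0.01177581],
       [-0.17952721, -0.53626216, -0.82473807],
       [ 0.24201686,  0.78851721, -0.5653923 ]]), 't': array([-511.88953226,  202.42563506,  749.79329062])}
```

View pics/top.png

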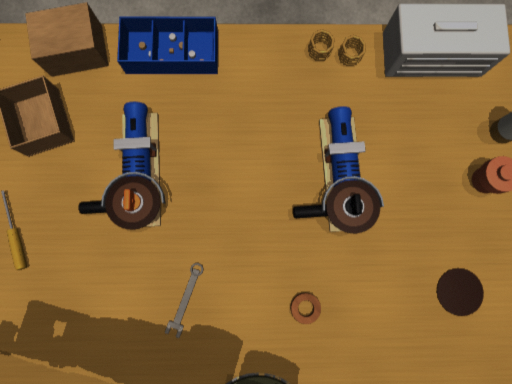

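View pics/side.png

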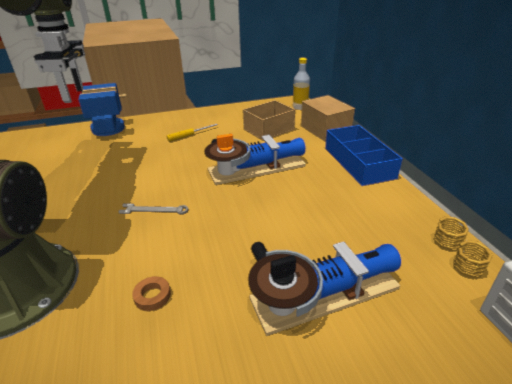

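The top view shows the orange nut at about (130,200), with its bar along the image rows, and the black nut at (353,204). The side view shows the orange nut at (225,142). Neither view has the arm in the way.

```bash
cat > h.py <<'E'
import numpy as np,cv2
from cell import manip,viewer
def ray(ci,uv,z):
    K,R,t=(np.array(ci[k]) for k in('camera_matrix','R','t'))
    C=-R.T@t; d=R.T@np.linalg.inv(K)@np.array([uv[0],uv[1],1.])
    return C+d*(z-C[2])/d[2]
def orange(im,smin=150):
    h=cv2.cvtColor(im,cv2.COLOR_BGR2HSV)
    m=cv2.inRange(h,(3,smin,110),(17,255,255))
    return m,h
E
python3 - <<'E'
from h import *
im=cv2.imread('pics/top.png');c=im[165:240,75:180]
s=cv2.imread('pics/side.png')[120:180,190:260]
cv2.imwrite('pics/c.png',np.hstack([cv2.resize(c,(560,400),interpolation=0),cv2.resize(s,(240,400),interpolation=0)]))
h=cv2.cvtColor(im,cv2.COLOR_BGR2HSV)
ci=viewer.camera_info('top')
for r in range(186,214):print(r,[tuple(map(int,h[r,x])) for x in range(122,139,2)])
E
```

```text
186 [(11, 141, 67), (10, 143, 73), (9, 143, 75), (10, 139, 75), (9, 143, 75), (10, 143, 73), (10, 145, 74), (10, 143, 73), (10, 138, 74)]
187 [(10, 145, 74), (10, 145, 72), (10, 146, 75), (10, 140, 73), (10, 145, 74), (11, 138, 72), (10, 143, 73), (10, 143, 75), (10, 139, 75)]
188 [(11, 145, 74), (10, 148, 76), (10, 158, 84), (10, 155, 82), (10, 147, 73), (10, 142, 54), (9, 142, 54), (9, 138, 74), (10, 139, 75)]
189 [(10, 145, 74), (10, 176, 100), (11, 194, 142), (10, 195, 135), (9, 155, 64), (9, 158, 42), (8, 148, 43), (10, 136, 71), (10, 138, 76)]
190 [(10, 145, 72), (11, 199, 131), (13, 198, 167), (12, 199, 164), (9, 200, 69), (10, 145, 44), (8, 130, 43), (10, 139, 57), (10, 138, 76)]
191 [(10, 148, 74), (11, 201, 155), (14, 193, 174), (13, 195, 171), (9, 214, 74), (8, 191, 52), (11, 69, 59), (11, 100, 51), (11, 139, 75)]
192 [(10, 143, 75), (11, 204, 161), (14, 196, 172), (13, 195, 170), (9, 206, 78), (9, 201, 57), (9, 42, 84), (8, 23, 88), (8, 82, 81)]
193 [(10, 136, 77), (11, 203, 162), (14, 195, 171), (13, 197, 170), (10, 217, 74), (9, 219, 56), (9, 117, 100), (12, 24, 138), (
[... 2158 characters left out ...]
(10, 26, 148)]
209 [(10, 139, 77), (11, 189, 120), (12, 183, 138), (10, 199, 124), (9, 211, 70), (9, 202, 63), (13, 159, 138), (8, 34, 144), (10, 14, 161)]
210 [(10, 134, 78), (9, 138, 89), (10, 96, 122), (9, 172, 92), (10, 172, 77), (8, 139, 75), (10, 43, 149), (11, 13, 160), (10, 23, 132)]
211 [(11, 139, 77), (10, 126, 81), (10, 79, 106), (8, 76, 108), (8, 67, 111), (8, 33, 123), (10, 15, 158), (10, 16, 143), (9, 71, 93)]
212 [(10, 132, 77), (10, 141, 78), (9, 111, 87), (10, 79, 103), (12, 41, 112), (8, 21, 133), (11, 24, 116), (10, 55, 102), (9, 128, 78)]
213 [(11, 139, 77), (10, 141, 78), (10, 139, 79), (10, 113, 86), (9, 74, 90), (12, 65, 102), (9, 86, 83), (10, 123, 81), (10, 132, 79)]
```

View pics/c.png

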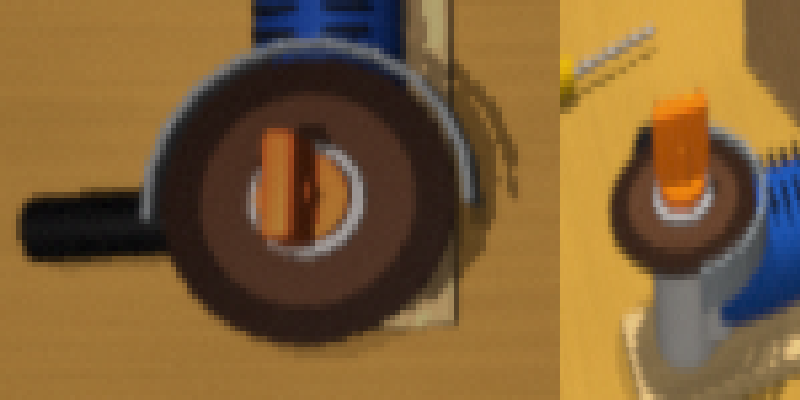

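The crop shows the nut's top face at about columns 124–130, rows 189–209, with the bar almost along world x. The disc is concentric with it.

```bash
python3 - <<'E'
from h import *
im=cv2.imread('pics/top.png');ci=viewer.camera_info('top')
h=cv2.cvtColor(im,cv2.COLOR_BGR2HSV)
m=cv2.inRange(h,(9,170,120),(17,255,255));m[:,130:]=0;m[:, :118]=0;m[:185]=0;m[215:]=0
p=cv2.findNonZero(m);r=cv2.minAreaRect(p);print(r)
print('top',ray(ci,r[0],132))
for uv in((123.5,189),(129.5,189),(123.5,209),(129.5,209)):print(ray(ci,uv,132))
# disc: dark brown
d=cv2.inRange(h,(0,60,20),(14,190,95));d[:,:95]=0;d[:,170:]=0;d[:160]=0;d[240:]=0
d=cv2.morphologyEx(d,cv2.MORPH_OPEN,np.ones((5,5)))
c=max(cv2.findContours(d,0,1)[0],key=cv2.contourArea);e=cv2.fitEllipse(cv2.convexHull(c));print(e,ray(ci,e[0],85))
w=viewer.camera_info('wrist');print(w)
s=manip.read_state();print(s['eef_pos'],s['eef_rot'])
E
```

```text
((126.0, 199.0), (20.0, 6.0), 90.0)
top [524.19705082 284.53270275 132.        ]
[546.30555186 290.87391364 132.        ]
[546.23790532 277.84848383 132.        ]
[502.31273573 289.0112001  132.        ]
[502.23414829 276.08161199 132.        ]
((132.29246520996094, 202.21868896484375), (52.284156799316406, 55.38599395751953), 73.95596313476562) [523.75730544 284.500634    85.        ]
{'camera_matrix': array([[283.23854165,   0.        , 254.02154702],
       [  0.        , 283.23854165, 191.18898519],
       [  0.        ,   0.        ,   1.        ]]), 'R': array([[ 0.23059178,  0.97304957, -0.00139887],
       [ 0.94458709, -0.22350115,  0.24042142],
       [ 0.23362931, -0.05676056, -0.9706676 ]]), 't': array([-549.09110829,  -25.00342452,  390.02342891])}
[126.80911649 534.95321234 221.9438597 ] [-3.14054432e+00 -7.44265800e-05  2.90881911e+00]
```

Request:
{"name": "apply_moves", "arguments": {
  "moves": [
    [[-1,-0.343,0],[0,0,-0.087],0],
    [[-1,-0.343,0],[0,0,-0.087],0],
    [[-1,-0.343,0],[0,0,-0.087],0],
    [[-1,-0.343,0],[0,0,-0.087],0],
    [[-1,-0.343,0],[0,0,-0.087],0],
    [[-1,-0.343,0],[0,0,-0.087],0],
    [[-1,-0.343,0],[0,0,-0.087],0],
    [[-1,-0.343,0],[0,0,-0.087],0]
  ]
}}

```text
clock: 0.77
eef_pos: [353.3, 391.7, 222.1]
eef_rot: [-3.141, -0.0, -3.105]
wrist_force: [-0.7, -0.3, -0.0]
finger_gap: 94.1
finger_force: 0.0
```

```bash
cat >> h.py <<'E'
from scipy.spatial.transform import Rotation as Ro
def go(target,yaw):
    s=manip.read_state();R=Ro.from_euler('xyz',s['eef_rot'])
    print(s['clock'],s['eef_pos'],s['eef_rot'],s['wrist_force'],s['finger_gap'])
    print('shift',R.inv().apply(np.array(target)-s['eef_pos'])/250,'turn',(R.inv()*Ro.from_euler('xyz',[np.pi,0,yaw])).as_rotvec()/np.pi)
E
python3 -c "
from h import *
go([524,284.5,222],np.pi+.04)"
```

```text
0.7667 [353.32801422 391.70372963 222.08499766] [-3.14086468e+00 -1.54510929e-05 -3.10511647e+00] [-0.69728857 -0.28634628 -0.0083826 ] 94.09403962338781
shift [-6.66595773e-01 -4.53425648e-01  6.59774999e-04] turn [-2.31713648e-04 -5.32650413e-06 -1.12166364e-03]
```

Request:
{"name": "apply_moves", "arguments": {
  "moves": [
    [[-0.667,-0.453,0],[0,0,0],0],
    [[-0.667,-0.453,0],[0,0,0],0],
    [[-0.667,-0.453,0],[0,0,0],0],
    [[-0.667,-0.453,0],[0,0,0],0],
    [[-0.667,-0.453,0],[0,0,0],0],
    [[-0.667,-0.453,0],[0,0,0],0],
    [[-0.667,-0.453,0],[0,0,0],0],
    [[-0.667,-0.453,0],[0,0,0],0]
  ]
}}

```text
clock: 1.43
eef_pos: [520.8, 288.3, 222.1]
eef_rot: [-3.142, -0.001, -3.101]
wrist_force: [0.8, -0.3, 0.6]
finger_gap: 93.7
finger_force: 0.0
```

```bash
python3 - <<'E'
from h import *
go([524,284.5,119],np.pi+.04)
ci=viewer.camera_info('wrist');im=viewer.camera('wrist');cv2.imwrite('pics/w1.png',im)
np.savez('w1.npz',**{k:np.array(ci[k]) for k in('camera_matrix','R','t')})
E
```

```text
1.4333 [520.80621531 288.27714644 222.08496852] [-3.14151928e+00 -8.74675317e-04 -3.10071113e+00] [ 0.7739867  -0.27949779  0.60730394] 93.68423685970448
shift [-0.01250763 -0.01558783  0.41233024] turn [-2.34797162e-05 -2.78407488e-04  2.80606584e-04]
```

View pics/w1.png

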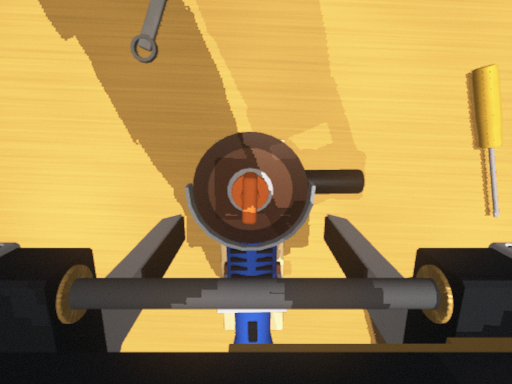

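The wrist view shows the orange bar at about (250,200), running near vertical between the open fingers.

```bash
python3 - <<'E'
from h import *
im=cv2.imread('pics/w1.png');ci=dict(np.load('w1.npz'))
cv2.imwrite('pics/w1c.png',cv2.resize(im[160:235,205:295],(720,600),interpolation=0))
h=cv2.cvtColor(im,cv2.COLOR_BGR2HSV)
for r in range(176,226,3):print(r,[tuple(map(int,h[r,x])) for x in range(240,262,2)])
E
```

```text
176 [(10, 169, 136), (10, 198, 171), (10, 202, 120), (10, 203, 128), (9, 197, 133), (10, 200, 134), (10, 204, 130), (10, 200, 126), (10, 196, 121), (10, 199, 165), (10, 89, 141)]
179 [(10, 200, 195), (10, 205, 168), (10, 200, 170), (10, 200, 184), (10, 202, 182), (10, 202, 183), (10, 198, 184), (10, 198, 175), (9, 197, 144), (10, 198, 196), (10, 199, 197)]
182 [(10, 199, 195), (10, 201, 171), (10, 200, 176), (10, 200, 190), (10, 202, 193), (10, 198, 193), (10, 198, 193), (10, 199, 182), (10, 200, 157), (10, 201, 188), (10, 201, 193)]
185 [(10, 200, 193), (10, 197, 173), (10, 199, 178), (10, 199, 191), (10, 200, 191), (10, 199, 192), (10, 205, 192), (10, 202, 183), (10, 197, 157), (10, 196, 195), (10, 200, 195)]
188 [(10, 200, 193), (10, 198, 174), (10, 201, 174), (10, 202, 188), (10, 201, 192), (10, 199, 192), (10, 201, 192), (10, 201, 181), (10, 199, 154), (10, 198, 191), (10, 197, 195)]
191 [(10, 200, 193), (10, 201, 152), (10, 199, 177), (10, 202, 188), (10, 197, 193), (10, 197, 195), (10, 204, 190), (10, 200, 181), (10, 198, 151), (10, 199, 165), (10, 201, 192)]
194 [(10, 203, 18
[... 1244 characters left out ...]
 [(9, 133, 73), (10, 197, 128), (10, 200, 177), (10, 198, 192), (10, 200, 190), (10, 202, 191), (10, 199, 188), (10, 200, 173), (10, 184, 122), (10, 132, 89), (8, 136, 90)]
218 [(10, 140, 71), (10, 192, 133), (10, 199, 178), (10, 202, 189), (10, 201, 190), (10, 198, 191), (10, 197, 189), (10, 201, 174), (9, 174, 119), (10, 139, 88), (11, 140, 93)]
221 [(10, 139, 90), (10, 172, 123), (10, 200, 176), (10, 198, 188), (10, 202, 187), (10, 202, 187), (10, 201, 185), (10, 203, 170), (10, 156, 100), (10, 143, 89), (10, 138, 89)]
224 [(10, 130, 90), (11, 136, 88), (10, 134, 84), (10, 160, 102), (10, 163, 108), (11, 175, 108), (10, 171, 109), (11, 142, 90), (10, 130, 92), (9, 139, 88), (10, 135, 89)]
```

View pics/w1c.png

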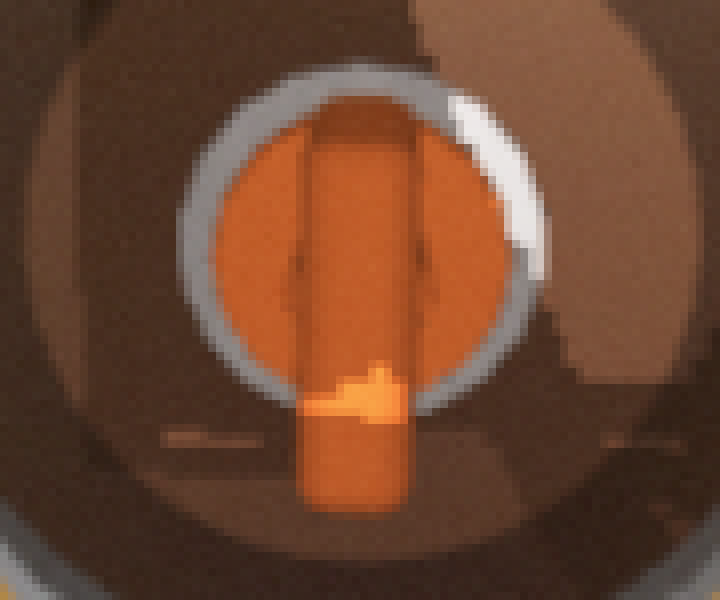

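The crop shows the top face with corners near crop (305,142), (417,142), (297,510) and (411,510). It is tilted very slightly in the image.

```bash
python3 - <<'E'
from h import *
ci=dict(np.load('w1.npz'))
P=[ray(ci,(205+x/8-.5,160+y/8-.5),132)for x,y in((305,142),(417,142),(297,510),(411,510))]
for p in P:print(p)
a=(P[2]+P[3]-P[0]-P[1])/2;print('c',np.mean(P,0),'yaw',np.arctan2(a[1],a[0]),np.linalg.norm(a))
s=manip.read_state();print(s['eef_pos'],s['eef_rot'])
go([523.7,284.5,119],np.pi+.03)
E
```

```text
[500.94627299 276.72631986 132.        ]
[500.42616115 289.39138433 132.        ]
[545.0957954  277.16609137 132.        ]
[544.54346537 290.58868963 132.        ]
c [522.75292373 283.4681213  132.        ] yaw 0.018544782788675114 44.1410033435505
[520.58542323 288.5615516  222.32444224] [-3.14156619e+00 -5.07921368e-04 -3.09994221e+00]
1.4833 [520.58542323 288.5615516  222.32444224] [-3.14156619e+00 -5.07921368e-04 -3.09994221e+00] [ 0.18846225  0.14497524 -0.18839492] 93.93226239220311
shift [-0.01198096 -0.01673993  0.41329218] turn [-9.36425917e-06 -1.61625501e-04  3.70845379e-03]
```

Request:
{"name": "apply_moves", "arguments": {
  "moves": [
    [[-0.0105,-0.0187,0.12],[0,0,0.005],0],
    [[-0.0105,-0.0187,0.24],[0,0,0.005],0],
    [[-0.0105,-0.0187,0.34],[0,0,0.005],0],
    [[-0.0105,-0.0187,0.39],[0,0,0.005],0],
    [[-0.0105,-0.0187,0.413],[0,0,0.005],0],
    [[-0.0105,-0.0187,0.413],[0,0,0.005],0],
    [[-0.0105,-0.0187,0.413],[0,0,0.005],0],
    [[-0.0105,-0.0187,0.413],[0,0,0.005],0],
    [[-0.0105,-0.0187,0.413],[0,0,0.005],0]
  ]
}}

```text
clock: 2.23
eef_pos: [524.8, 283.4, 120.6]
eef_rot: [3.141, 0.002, -3.117]
wrist_force: [-0.3, 0.7, -0.0]
finger_gap: 94.1
finger_force: 0.0
```

```bash
python3 -c "
from h import *
go([523.3,284,119],np.pi+.025)"
```

```text
2.2333 [524.80372649 283.39722023 120.58277418] [ 3.14075163e+00  1.90350240e-03 -3.11667634e+00] [-0.33592854  0.73748426 -0.02532836] 94.12519309486991
shift [0.00596501 0.00255491 0.0063219 ] turn [ 2.67679696e-04  6.05914798e-04 -2.63829996e-05]
```

Request:
{"name": "apply_moves", "arguments": {
  "moves": [
    [[0.003,0.001,0.004],[0,0,0],0.8],
    [[0.003,0.001,0.004],[0,0,0],1],
    [[0.003,0.001,0.004],[0,0,0],1],
    [[0.003,0.001,0.004],[0,0,0],1],
    [[0.003,0.001,0.004],[0,0,0],1],
    [[0.003,0.001,0.004],[0,0,0],1],
    [[0.003,0.001,0.004],[0,0,0],1],
    [[0.003,0.001,0.004],[0,0,0],1],
    [[0.003,0.001,0.004],[0,0,0],1],
    [[0.003,0.001,0.004],[0,0,0],1],
    [[0.003,0.001,0.004],[0,0,0],1],
    [[0.003,0.001,0.004],[0,0,0],1]
  ],
  "squeeze": 6
}}

```text
clock: 3.23
eef_pos: [523.6, 283.3, 118.2]
eef_rot: [-3.142, 0.0, -3.117]
wrist_force: [-0.1, 0.4, 0.4]
finger_gap: 17.6
finger_force: 0.0
```

```bash
python3 -c "
from h import *
go([523.3,284,119],np.pi+.025);s=manip.read_state();print(s['moment'],s['finger_force'],s['joints'])"
```

```text
3.2333 [523.62022593 283.31283194 118.19602603] [-3.14159115e+00  1.16688557e-05 -3.11678227e+00] [-0.10582431  0.35058734  0.38499578] 17.647178945973486
shift [ 0.00121228  0.0027796  -0.00321591] turn [-4.79530907e-07  3.71426668e-06 -6.03562050e-05]
[ 0.01431814  0.03292283 -0.00730486] 0.0 [ 4.34445405e-01  4.99894574e-01  1.49560983e+00 -6.61605056e-06
  1.14607814e+00 -1.16115858e+00]
```

Still closing (17.6 mm). I'll let it make contact.

Request:
{"name": "apply_moves", "arguments": {
  "moves": [
    [[0,0,0],[0,0,0],1],
    [[0,0,0],[0,0,0],1],
    [[0,0,0],[0,0,0],1],
    [[0,0,0],[0,0,0],1]
  ],
  "squeeze": 6
}}

```text
clock: 3.57
eef_pos: [523.6, 283.7, 118.2]
eef_rot: [3.141, 0.0, -3.117]
wrist_force: [-0.5, 4.5, -0.0]
finger_gap: 14.4
finger_force: 6.0
```

```bash
python3 -c "
from h import *
go([523.3,284,119],np.pi+.025);s=manip.read_state();print(s['moment'],s['finger_force'])"
```

```text
3.5667 [523.59011328 283.69797569 118.19777048] [ 3.14094161e+00  1.70826814e-04 -3.11666957e+00] [-0.4686012   4.52037073 -0.02028618] 14.409655246400405
shift [ 0.00112944  0.00123873 -0.00320831] turn [ 2.07231529e-04  5.43838317e-05 -2.44660258e-05]
[ 1.02249193 -0.08168779 -0.09879687] 5.998184122145176
```

Request:
{"name": "apply_moves", "arguments": {
  "moves": [
    [[0,0.003,0],[0,0,0],1],
    [[0,0.003,0],[0,0,0],1],
    [[0,0.003,0],[0,0,0],1],
    [[0,0.003,0],[0,0,0],1]
  ],
  "squeeze": 45
}}

```text
clock: 3.9
eef_pos: [523.6, 283.8, 118.2]
eef_rot: [-3.141, -0.0, -3.117]
wrist_force: [0.2, -0.1, 1.4]
finger_gap: 13.8
finger_force: 45.0
```

```bash
python3 -c "
from h import *
go([523.3,284,119],np.pi+.025);s=manip.read_state();print(s['moment'],s['finger_force'])"
```

```text
3.9 [523.63282936 283.83277396 118.22501597] [-3.14124755e+00 -6.05045859e-05 -3.11686282e+00] [ 0.2346775  -0.0910858   1.43191078] 13.795707346447584
shift [ 0.00131456  0.00070055 -0.0031001 ] turn [-1.09845707e-04 -1.92740460e-05 -8.59919228e-05]
[-0.14214843  0.12663167 -0.06706548] 44.98732566833496
```

Well centred. Next I turn it 60° clockwise.

Request:
{"name": "apply_moves", "arguments": {
  "moves": [
    [[0,0,0],[0,0,0.03],1],
    [[0,0,0],[0,0,0.06],1],
    [[0,0,0],[0,0,0.09],1],
    [[0,0,0],[0,0,0.12],1],
    [[0,0,0],[0,0,0.15],1],
    [[0,0,0],[0,0,0.18],1],
    [[0,0,0],[0,0,0.21],1],
    [[0,0,0],[0,0,0.24],1],
    [[0,0,0],[0,0,0.27],1],
    [[0,0,0],[0,0,0.3],1],
    [[0,0,0],[0,0,0.335],1],
    [[0,0,0],[0,0,0.335],1]
  ]
}}

```text
clock: 4.9
eef_pos: [523.8, 284.3, 118.2]
eef_rot: [3.141, -0.0, 2.109]
wrist_force: [3.0, 2.2, -1.7]
finger_gap: 13.7
finger_force: 45.0
```

Request:
{"name": "apply_moves", "arguments": {
  "moves": [
    [[0,0,0],[0,0,0],1],
    [[0,0,0],[0,0,0],1],
    [[0,0,0],[0,0,0],1]
  ]
}}

```text
clock: 5.15
eef_pos: [523.8, 284.2, 118.2]
eef_rot: [3.141, -0.0, 2.117]
wrist_force: [3.5, 4.5, -1.9]
finger_gap: 13.9
finger_force: 45.0
```

```bash
python3 -c "
from h import *
go([523.3,284,119],np.pi+.025-np.pi/3);s=manip.read_state();print(s['moment'],s['finger_force'])"
```

```text
5.15 [523.81724229 284.23845894 118.2413373 ] [ 3.14076539e+00 -1.16834680e-04  2.11712375e+00] [ 3.50669137  4.5193396  -1.86134822] 13.922281140408353
shift [ 0.0002603  -0.00226086 -0.00303649] turn [ 2.63367022e-04 -3.68905640e-05 -7.23008625e-04]
[ 0.66700593 -0.70154319 -0.08344204] 44.98265326023102
```

Request:
{"name": "apply_moves", "arguments": {
  "moves": [
    [[0,0,0],[0,0,0],0.3],
    [[0,0,0],[0,0,0],0.3],
    [[0,0,0],[0,0,0],0.3],
    [[0,0,0],[0,0,0],0.3],
    [[0,0,0],[0,0,0],0.3],
    [[0,0,0],[0,0,0],0.3],
    [[0,0,0],[0,0,0],0.3],
    [[0,0,-0.1],[0,0,0],0.3],
    [[0,0,-0.2],[0,0,0],0],
    [[0,0,-0.3],[0,0,0],0],
    [[0,0,-0.4],[0,0,0],0],
    [[0,0,-0.4],[0,0,0],0]
  ]
}}

```text
clock: 6.15
eef_pos: [524.9, 284.7, 223.5]
eef_rot: [3.134, 0.001, 2.114]
wrist_force: [0.2, -0.1, 0.3]
finger_gap: 89.0
finger_force: 0.0
```

Request:
{"name": "apply_moves", "arguments": {
  "moves": [
    [[0,0,0],[0,0,0],0],
    [[0,0,0],[0,0,0],0],
    [[0,0,0],[0,0,0],0],
    [[0,0,0],[0,0,0],0]
  ]
}}

```text
clock: 6.48
eef_pos: [523.3, 283.9, 217.0]
eef_rot: [-3.14, -0.0, 2.114]
wrist_force: [0.1, -0.2, 0.4]
finger_gap: 93.9
finger_force: 0.0
```

```bash
python3 - <<'E'
from h import *
ci=viewer.camera_info('wrist');im=viewer.camera('wrist')
np.savez('w2.npz',**{k:np.array(ci[k]) for k in('camera_matrix','R','t')})
p=cv2.projectPoints(np.array([[523.3,284,132.]]),cv2.Rodrigues(ci['R'])[0],ci['t'],ci['camera_matrix'],None)[0][0,0];print(p)
x,y=int(p[0])-45,int(p[1])-37;print(x,y)
cv2.imwrite('pics/w2c.png',cv2.resize(im[y:y+75,x:x+90],(720,600),interpolation=0))
E
```

```text
[254.64417507 199.77350934]
209 162
```

View pics/w2c.png

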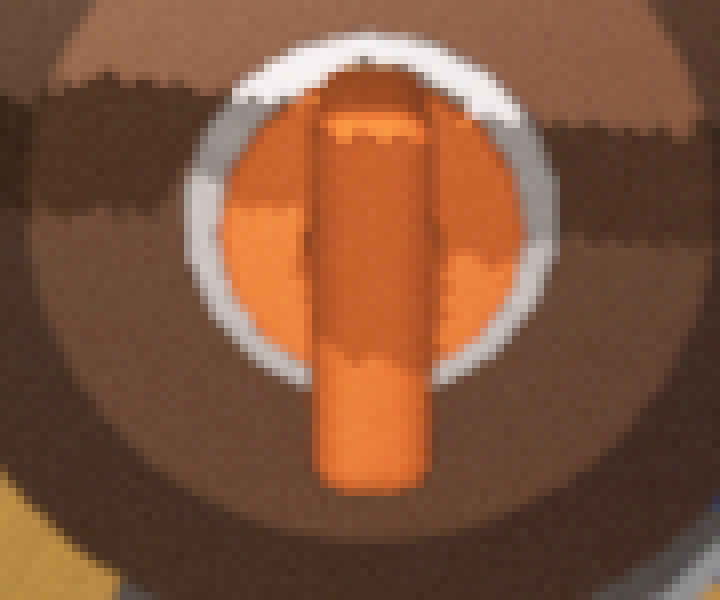

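After release the bar is still aligned with the open gripper. Its corners are near crop (315,112), (430,112), (313,492) and (432,492).

```bash
python3 - <<'E'
from h import *
ci=dict(np.load('w2.npz'))
P=[ray(ci,(209+x/8-.5,162+y/8-.5),132)for x,y in((315,112),(430,112),(313,492),(432,492))]
a=(P[2]+P[3]-P[0]-P[1])/2;y=np.arctan2(a[1],a[0]);print(np.mean(P,0),'yaw',y,'turned deg',np.degrees(.0185-y),np.degrees(.025-y))
E
```

```text
[523.61070992 284.21691166 132.        ] yaw -1.0266084932234758 turned deg 59.88030579498196 60.25272836181699
```

The nut has turned about 60° and is released, and the gripper is clear.

```bash
python3 -c "
from cell import manip
print(manip.sign_off())"
```

```text
the job is handed in; nothing more can be done
None
```

I loosened the orange wing nut about 60° clockwise (measured 59.9–60.3° in the wrist camera) and let go; the black nut was never approached, and the job is handed in.

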